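# Latch a sprung box feeder open for loading

## Task

Make the box feeder with the orange pusher ready for loading: with the fingertips push the front of its sprung pusher block back until the catch has passed the little brass stop pin, without running it into the back stop, then let go so that it springs forward and stays latched on the pin, half open. Leave the feeder with the blue pusher closed and everything standing about where it is.

Things in the scene. Friction and masses are not known exactly. Their poses are not given: they have to be found in the camera images.
- orange_face (a point): centre of the front face (black rubber pad, 64 x 22 mm) of the orange pusher block, 26 mm above the table; moves with the pusher. x axis: direction of pushing, towards the back plate; y: left across the block; z up. The block is 95 mm long (x), 88 mm wide (y), from 10 to 43 mm above the table: too big to grip, pushed on this face.
- orange_slide (a joint): travel of the orange pusher in m: 0 closed, growing towards the back plate, 0.075 at the back stop. Beyond about 0.041 its catch has passed the stop pin; let go, it comes forward and rests on the pin at 0.030. Let go earlier it returns to 0. Over 0.070 counts as run into the back stop. Spring about 5 N at 0, 10 N at 0.075, damped.
- orange_stop (a point): top of the brass stop pin of the orange feeder when it stands up, 42 mm above the table, on the left rail. The pin, 4 mm thick and 9 mm wide, swings only backwards, giving way to the small steel catch on the pusher's left side, and springs up again behind it.
- orange_feeder: feeder with the orange pusher, fixed to the table: aluminium base 245 x 130 mm, floor 8 mm above the table, front end open towards the robot, back plate 48 mm high. Ahead of the closed face 44 mm of floor lie free, then two corner tabs 27 mm high, 74 mm apart; side rails 23 mm high, 94 mm apart inside. Origin on the table, 50 mm behind the closed face; x axis: direction of pushing.
- blue_feeder: feeder with the blue pusher, fixed to the table: aluminium base 245 x 130 mm, floor 8 mm above the table, front end open towards the robot, back plate 48 mm high. Ahead of the closed face 44 mm of floor lie free, then two corner tabs 27 mm high, 74 mm apart; side rails 23 mm high, 94 mm apart inside. Origin on the table, 50 mm behind the closed face; x axis: direction of pushing.
- blue_face (a point): centre of the front face (black rubber pad, 64 x 22 mm) of the blue pusher block, 26 mm above the table; moves with the pusher. x axis: direction of pushing, towards the back plate; y: left across the block; z up. The block is 95 mm long (x), 88 mm wide (y), from 10 to 43 mm above the table: too big to grip, pushed on this face.
- blue_slide (a joint): travel of the blue pusher in m: 0 closed, growing towards the back plate, 0.075 at the back stop. It starts closed and is to be left so. Spring about 5 N at 0, 10 N at 0.075, damped.
- card_box: small lidded card box, dark red over beige, 50 x 70 x 27 mm, loose, a bystander; origin at the centre of its underside
- screw_pot: small white screw pot, 41 mm across and 34 mm high, loose, a bystander that stands in front of the feeders; origin at the centre of its underside
- parts_cup: white round sorting cup of beads, 62 mm across and 23 mm high, loose, a bystander; origin at the centre of its underside
- parts_tray: blue tray of beads, 66 x 90 x 20 mm, loose, a bystander; origin at the centre of its underside

How it is judged:
On the way:
1. the orange pusher is pushed back past its latching place (value of joint orange_slide above 0.036 m), for 0.05 s.
At the end, for the whole second after the job is handed in: The orange pusher rests latched on its stop pin (travel 30 mm, within 4 mm) and at rest; the blue pusher is closed (within 4 mm); the card box, pot, cup and tray are within 20 mm of where they stood (value of joint orange_slide between 0.026 and 0.034 m and velocity of joint orange_slide between -0.005 and 0.005 m/s and value of joint blue_slide below 0.004 m and distance of each of card_box, screw_pot, parts_cup, parts_tray from where it was at the start of the episode below 0.02 m); the robot touches nothing.
It fails at once if the orange pusher is run into its back stop (travel over 70 mm of 75) (value of joint orange_slide above 0.07 m).
It fails at once if the blue pusher is moved (over 6 mm) (value of joint blue_slide above 0.006 m).
It fails at once if a bystander is lifted, carried or knocked away (over 30 mm) (distance of any of card_box, screw_pot, parts_cup, parts_tray from where it was at the start of the episode above 0.03 m).
It also fails if it takes over 34 s, if anything falls off the work surface, if the arm or the gripper's body presses on something with over 40 N, if the wrist force passes 120 N, or if a joint passes its speed limit or range.

## Robot

A 6-joint arm with a two-finger parallel gripper is mounted at the origin on a cart in front of the work surface, level with it; the furniture and walls round the work are solid. World frame = base frame: x ahead of the robot, y to its left, z up, the work surface at z = 0. Lengths are in m, angles in rad, forces in N, time in s.
With the tool pointing down it reaches from about 0.25 to 0.775 m from the base axis. Payload 4 kg.
Tool frame: the origin (TCP) lies midway between the tips of the shut fingers; the grasp point (between the pads) lies 19 mm behind it (robot.tcp_to_grasp is the distance from the TCP to the grasp point, in m); z points along the fingers, x is the direction in which the jaws open and shut, and the axes are right-handed (so a half turn about z gives the same grasp; the last joint's range is limited). The gripper opens to 94 mm and grips with 3 to 60 N. Pads are 16 mm wide; open, the fingers measure 119 mm over their backs; the gripper's body (75 mm by 177 mm) begins 78 mm behind the grasp point.
Start: joints at [1.036, 0.087, 1.371, -0, 1.684, -0.103], TCP at [0.23, 0.5, 0.206] pointing down, gripper open.
Joint ranges: [-3.1, 3.1], [-0.76, 2.03], [0.27, 2.55], [-1.08, 4.22], [0.17, 2.65], [-2.57, 2.57]. Speed limits (rad/s): [2.79, 2.79, 3.14, 3.14, 3.14, 3.14].

## Interface

Orientations are given as [roll, pitch, yaw] about the fixed x, y, z axes, in that order (R = Rz(yaw) Ry(pitch) Rx(roll)).
In Python, from bench import get_obs, vision, robot gives the robot as it stands.
- The arm moves only by the tool servo_tool, never from a script. Its argument "targets" is text: rows parted by semicolons, each of 7 numbers parted by spaces: the opening, from 0 (shut) to 1 (fully open), then the shift along the tool's x, y, z as a fraction of full scale, then the turn, a rotation vector about the tool's x, y, z as a fraction of full scale. A call has 1 to 12 rows; each row is the pose to reach, as a shift and turn from the pose commanded when the call began, along the tool's axes at that moment, turning the shorter way round; what a row does not reach only later rows make up. Full scale, the value 1, is 0.25 m for a shift and pi rad for a turn. A row lasts 1/12 s, in which the tool goes at most 41.7 mm and 7.16 degrees, less where a joint would pass 70% of its speed; a pose out of reach is approached as far as the arm can. A call with a number of a shift or a turn outside -1 to 1 is refused whole. A call with a gripper value outside its range is refused whole. The fingers move at their own pace and stop on an object; the grip force is fixed at half the most. Time passes only in rows, so rows that repeat a pose let the fingers close. It gives the time, the measured TCP pose, the force and the opening at its end, in the units of the state.
- get_obs(): the state, without advancing time (a new reading comes with each control period).
- vision.snapshot(name): name is "scene" or "side" or "wrist"; returns a dict with "image" (420x560x3 uint8, red, green, blue), "mtx" (3x3 intrinsics, pixels), "k1" (the pictures are not rectified: a ray, as slopes to the right and down, at radius r is drawn at 1 + k1 r^2 times it, then the intrinsics apply), "world_from_camera" (4x4, takes a point from camera to world coordinates); the wrist camera has in their place "T_tool_cam" (4x4, takes a point from camera to tool coordinates, whose origin is the TCP and whose axes are the tool frame's). Camera axes: x right, y down, z forward; pixel columns grow to the right and rows downward; lengths in m; the calibration is good to about 2 mm. A picture is of the moment at which its call begins: read the wrist's pose just before it. There is no depth.
- robot.close_job(): hands the job in, once; it reports no verdict.
The state is a dict: "time": time; "joint_positions": joint angles; "qvel": joint speeds; "joint_torque": joint torques, N m; "tool_pos": TCP position; "ee_rot": TCP orientation; "wrist_force": force on the tool from outside, world axes, zero at the start; "wrist_torque": the same for the moment, N m; "width": finger opening in m.
Only numpy, scipy, OpenCV 4.12 (cv2) and the standard library are available. Lean on these libraries where they do the work, as an engineer would, in place of code of your own. Each camera call takes 0.05 s, during which the arm holds its last target.

## Working session

There is one attempt and no reset: what is moved stays moved. The work goes in short steps, Python scripts to look and compute and a tool call to move; the robot and the scene stay as the last step left them, time stands still between calls to the robot, and variables do not carry over. Pictures are saved under pics/ and viewed, and the job is handed in when it is done.

Besides the shell and the picture viewer there is one more tool, called after "Call:" as name(argument=value, ...), one argument or row to a line, values as JSON. servo_tool: Moves the arm, as the interface text tells. Its arguments: {"type":"object","properties":{"targets":{"type":"string"}},"required":["targets"]}

```bash
ls; mkdir -p pics; python3 - <<'E'
from bench import get_obs, vision, robot
import cv2, pickle
o=get_obs(); print(o)
d={}
for n in ("scene","side","wrist"):
    s=vision.snapshot(n); d[n]=s
    cv2.imwrite(f"pics/{n}0.png",s["image"][:,:,::-1])
    print(n,{k:v for k,v in s.items() if k!="image"})
pickle.dump((o,d),open("s0.pkl","wb"))
E
```

```text
pics
{'time': 0.0, 'joint_positions': array([ 1.03588851e+00,  8.79583759e-02,  1.37225167e+00, -1.45590048e-06,
        1.68358174e+00, -1.03113065e-01]), 'qvel': array([-0.00072727,  0.00136508,  0.00015311,  0.00115706,  0.00078248,
        0.00083532]), 'joint_torque': array([-5.81680888e-04, -3.40185714e+01, -3.02429795e+01,  7.17557059e-02,
        3.30180803e-02, -1.49518692e-04]), 'tool_pos': array([0.22990751, 0.49904199, 0.20430364]), 'ee_rot': array([-3.14136774e+00,  2.18759884e-03,  1.13900166e+00]), 'wrist_force': array([ 0.12146825, -0.45624512,  0.30027283]), 'wrist_torque': array([0.03009135, 0.0075204 , 0.04404836]), 'width': 0.0939620198891778}
scene {'mtx': array([[471.07863883,   0.        , 286.76328201],
       [  0.        , 471.07863883, 213.32174363],
       [  0.        ,   0.        ,   1.        ]]), 'k1': -0.06974372770823521, 'world_from_camera': array([[ 0.55091894, -0.52168692,  0.651407  , -0.52769242],
       [-0.83449658, -0.33482864,  0.43761312, -0.69763107],
       [-0.01018732, -0.78468626, -0.61980939,  1.04812938],
       [ 0.        ,  0.   
[... 349 characters left out ...]
.88707111,  1.08935835],
       [-0.00988203, -0.91384835, -0.40593539,  0.54233913],
       [ 0.        ,  0.        ,  0.        ,  1.        ]])}
wrist {'mtx': array([[364.60683225,   0.        , 286.17426403],
       [  0.        , 364.60683225, 211.01838573],
       [  0.        ,   0.        ,   1.        ]]), 'k1': 0.03303246441604797, 'T_tool_cam': array([[ 9.99999364e-01, -9.67406774e-04, -5.79064839e-04,
        -6.53355834e-05],
       [ 1.09352453e-03,  9.57277910e-01,  2.89167437e-01,
        -8.48748420e-02],
       [ 2.74583442e-04, -2.89167886e-01,  9.57278360e-01,
        -1.81920879e-01],
       [ 0.00000000e+00,  0.00000000e+00,  0.00000000e+00,
         1.00000000e+00]])}
```

View pics/scene0.png

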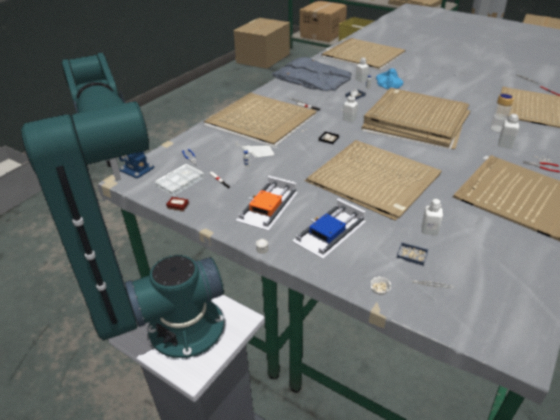

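View pics/side0.png

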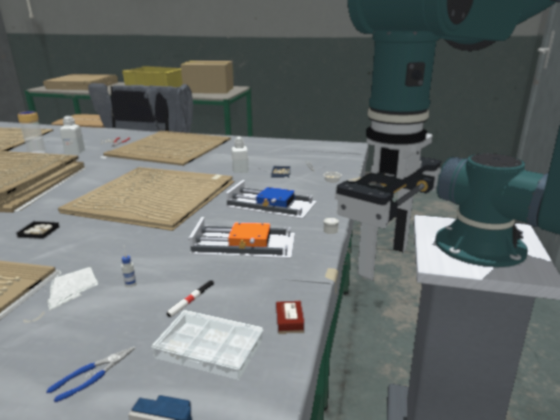

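View pics/wrist0.png

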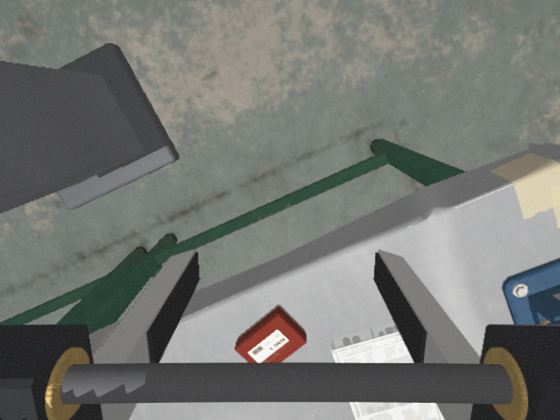

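The scene view shows the orange block at about (266,200), the blue one at (328,228) and the pot at (262,245). I'll zoom in and triangulate next.

```bash
cat > h.py <<'E'
import numpy as np, cv2, pickle
def ray(s,uv,T=None):
    T=s.get("world_from_camera") if T is None else T
    p=cv2.undistortPoints(np.array([[uv]],float),s["mtx"],np.array([s["k1"],0,0,0.])).ravel()
    return T[:3,3], T[:3,:3]@np.array([p[0],p[1],1.])
def onz(s,uv,z,T=None):
    c,d=ray(s,uv,T); return c+d*(z-c[2])/d[2]
def proj(s,P,T=None):
    T=s.get("world_from_camera") if T is None else T
    W=np.linalg.inv(T); P=np.atleast_2d(np.array(P,float))
    return cv2.projectPoints(P,cv2.Rodrigues(W[:3,:3])[0],W[:3,3],s["mtx"],np.array([s["k1"],0,0,0.]))[0].reshape(-1,2)
def toolT(o):
    from scipy.spatial.transform import Rotation as R
    T=np.eye(4);T[:3,:3]=R.from_euler('xyz',o["ee_rot"]).as_matrix();T[:3,3]=o["tool_pos"];return T
E
python3 - <<'E'
from h import *
o,d=pickle.load(open("s0.pkl","rb"))
a=d["scene"]["image"][170:260,225:375]; b=d["side"]["image"][175:265,180:350]
cv2.imwrite("pics/za.png",cv2.resize(a,None,fx=5,fy=5,interpolation=cv2.INTER_CUBIC)[:,:,::-1])
cv2.imwrite("pics/zb.png",cv2.resize(b,None,fx=4.5,fy=4.5,interpolation=cv2.INTER_CUBIC)[:,:,::-1])
for n in ("scene","side"):
    hsv=cv2.cvtColor(d[n]["image"],cv2.COLOR_RGB2HSV)
    for nm,lo,hi in (("or",(5,180,150),(16,255,255)),("bl",(108,150,80),(125,255,255))):
        m=cv2.inRange(hsv,lo,hi); k,l,st,ce=cv2.connectedComponentsWithStats(m)
        for i in range(1,k):
            if st[i,4]>60: print(n,nm,st[i],ce[i],onz(d[n],ce[i],.043).round(3))
for nm,uv,z in (("pot",(262,242),.034),("card",(177,203),.027),("cup",(380,285),.023),("tray",(412,253),.02)):
    print(nm,onz(d["scene"],uv,z).round(3))
print("pot side",onz(d["side"],(330,221),.034))
E
```

```text
scene or [250 192  31  21 371] [266.07277628 201.39622642] [0.546 0.112 0.043]
scene bl [310 214  35  28 518] [328.24324324 226.75868726] [ 0.543 -0.144  0.043]
side or [230 224  39  22 660] [249.16969697 233.43181818] [0.549 0.143 0.043]
side bl [257 188  36  19 406] [275.05418719 195.78078818] [ 0.548 -0.109  0.043]
side bl [ 48 364  46  28 178] [ 70.43258427 376.78089888] [0.668 0.653 0.043]
side bl [ 56 371  48  30 188] [ 79.74468085 386.57446809] [0.642 0.666 0.043]
pot [0.37  0.003 0.034]
card [0.381 0.392 0.027]
cup [ 0.414 -0.393  0.023]
tray [ 0.598 -0.42   0.02 ]
pot side [0.3688889  0.01027434 0.034     ]
```

View pics/za.png

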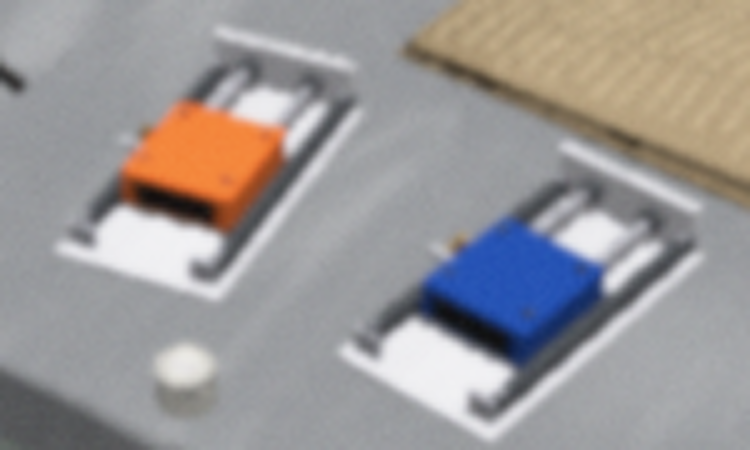

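View pics/zb.png

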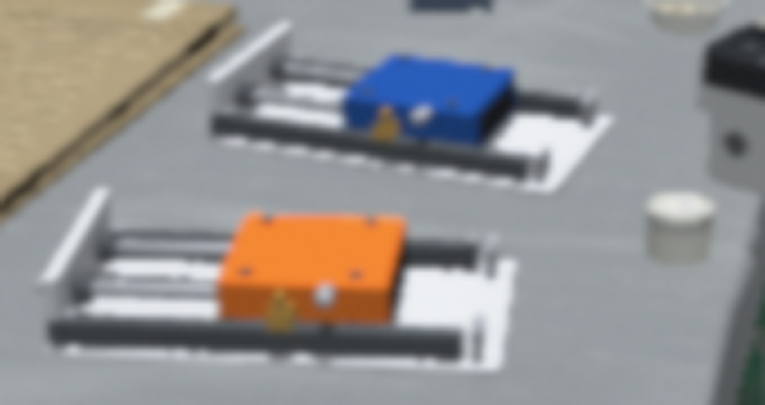

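```bash
python3 - <<'E'
from h import *
o,d=pickle.load(open("s0.pkl","rb"))
za=lambda p:((p[0]+.5)/5-.5+225,(p[1]+.5)/5-.5+170)
zb=lambda p:((p[0]+.5)/4.5-.5+180,(p[1]+.5)/4.5-.5+175)
A=dict(baseFL=((58,247),.008),baseFR=((218,299),.008),topFL=((123,181),.043),topFR=((222,204),.043),topBL=((186,103),.043),topBR=((284,130),.043),bpL=((216,30),.048),bpR=((353,68),.048),bbFL=((342,350),.008),bbFR=((492,438),.008))
B=dict(baseFR=((516,260),.008),baseFL=((500,368),.008),topFL=((398,292),.043),topFR=((407,217),.043),topBL=((220,285),.043),topBR=((246,213),.043),pin=((282,292),.042),bpL=((44,282),.048),bpR=((104,190),.048),bbFR=((613,117),.008),bbFL=((553,190),.008))
for k,(p,z) in A.items(): print("scene",k,onz(d["scene"],za(p),z).round(4))
for k,(p,z) in B.items(): print("side",k,onz(d["side"],zb(p),z).round(4))
E
```

```text
scene baseFL [0.4425 0.1687 0.008 ]
scene baseFR [0.4572 0.0413 0.008 ]
scene topFL [0.4929 0.1469 0.043 ]
scene topFR [0.509 0.073 0.043]
scene topBL [0.5935 0.1648 0.043 ]
scene topBR [0.6045 0.0853 0.043 ]
scene bpL [0.6782 0.1974 0.048 ]
scene bpR [0.6916 0.0818 0.048 ]
scene bbFL [ 0.4589 -0.0584  0.008 ]
scene bbFR [ 0.4396 -0.1847  0.008 ]
side baseFR [0.4572 0.0451 0.008 ]
side baseFL [0.439 0.171 0.008]
side topFL [0.4958 0.164  0.043 ]
side topFR [0.5148 0.0735 0.043 ]
side topBL [0.5906 0.1768 0.043 ]
side topBR [0.6064 0.0882 0.043 ]
side pin [0.5564 0.1755 0.042 ]
side bpL [0.6793 0.2028 0.048 ]
side bpR [0.6937 0.0862 0.048 ]
side bbFR [ 0.4381 -0.1812  0.008 ]
side bbFL [ 0.455  -0.0557  0.008 ]
```

Call:
servo_tool(
  targets="0 -0.507 0.762 0 0 0 -0.18; 0 -0.507 0.762 0 0 0 -0.18; 0 -0.507 0.762 0 0 0 -0.18; 0 -0.507 0.762 0 0 0 -0.18; 0 -0.507 0.762 0 0 0 -0.18; 0 -0.507 0.762 0 0 0 -0.18; 0 -0.507 0.762 0 0 0 -0.18; 0 -0.507 0.762 0 0 0 -0.18",
)

```text
time: 0.82
tool_pos: [0.3509, 0.3033, 0.2053]
ee_rot: [-3.141, -0.0, 1.7]
wrist_force: [-0.1, 0.3, 0.5]
width: 0.0442
```

Call:
servo_tool(
  targets="0 -0.823 0.33 0 0 0 0; 0 -0.823 0.33 0 0 0 0; 0 -0.823 0.33 0 0 0 0; 0 -0.823 0.33 0 0 0 0; 0 -0.823 0.33 0 0 0 0; 0 -0.823 0.33 0 0 0 0; 0 -0.823 0.33 0 0 0 0; 0 -0.823 0.33 0 0 0 0; 0 -0.823 0.33 0 0 0 0",
)

```text
time: 1.57
tool_pos: [0.4588, 0.1135, 0.2053]
ee_rot: [-3.141, -0.001, 1.707]
wrist_force: [-0.8, -0.6, 0.4]
width: 0.0003
```

```bash
python3 - <<'E'
from bench import get_obs, vision
from h import *
o=get_obs(); s=vision.snapshot("wrist"); print(o["time"],o["tool_pos"],o["ee_rot"],o["wrist_force"])
cv2.imwrite("pics/w1.png",s["image"][:,:,::-1]); pickle.dump((o,s),open("w1.pkl","wb"))
E
```

```text
1.5667 [0.45875737 0.11354493 0.20528295] [-3.14097642e+00 -1.08146744e-03  1.70669039e+00] [-0.82060496 -0.60626168  0.39980644]
```

View pics/w1.png

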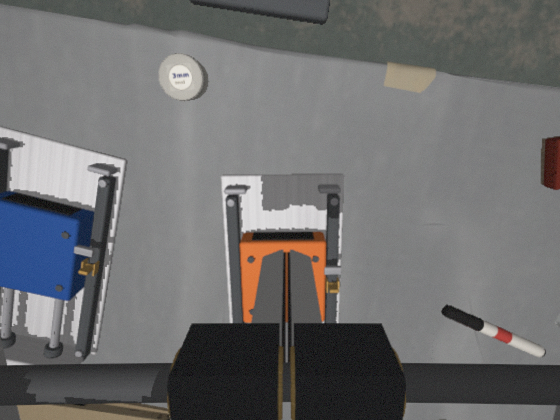

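The wrist view shows the orange block's front top edge running from about (241,234) to (326,234). The tabs are at (235,190) and (328,190), the fingertips at about (286,250), and the pot is well clear at (183,77).

```bash
python3 - <<'E'
from h import *
o,s=pickle.load(open("w1.pkl","rb")); T=toolT(o)@s["T_tool_cam"]
for n,uv,z in (("topFL",(326,234),.043),("topFR",(241,235),.043),("baseFR",(222,176),.008),("baseFL",(343,174),.008),("tabR",(235,190),.027),("tabL",(329,189),.027),("pin",(334,287),.042),("pot",(181,77),.034),("catch",(333,271),.04),("railR",(233,300),.023),("railL",(335,220),.023)):
    print(n,onz(s,uv,z,T).round(4))
print(proj(s,[o["tool_pos"]],T))
im=s["image"][160:300,200:370]; cv2.imwrite("pics/zw.png",cv2.resize(im,None,fx=4,fy=4,interpolation=cv2.INTER_CUBIC)[:,:,::-1])
E
```

```text
topFL [0.4961 0.159  0.043 ]
topFR [0.5086 0.0745 0.043 ]
baseFR [0.4588 0.0454 0.008 ]
baseFL [0.4396 0.1714 0.008 ]
tabR [0.4672 0.0624 0.027 ]
tabL [0.4534 0.1567 0.027 ]
pin [0.5539 0.1773 0.042 ]
pot [0.3674 0.0052 0.034 ]
catch [0.5367 0.1736 0.04  ]
railR [0.5949 0.0718 0.023 ]
railL [0.4864 0.1691 0.023 ]
[[286.40647966 263.69296873]]
```

View pics/zw.png

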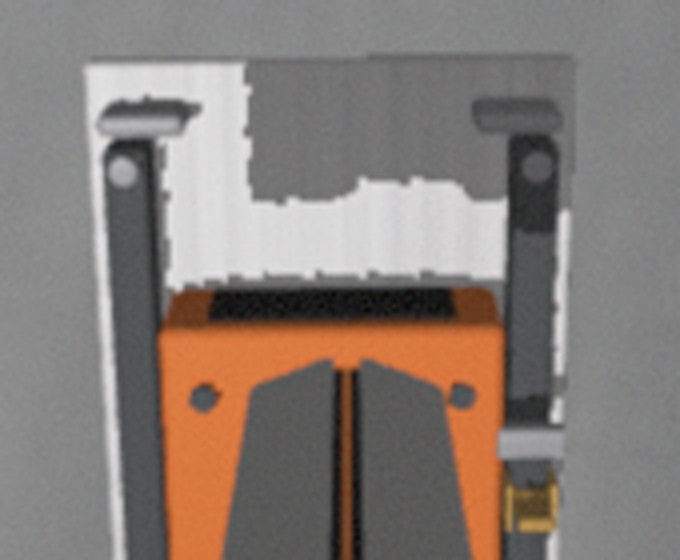

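```bash
python3 - <<'E'
from h import *
o,s=pickle.load(open("w1.pkl","rb")); T=toolT(o)@s["T_tool_cam"]
a=onz(s,(325,241.),.043,T);b=onz(s,(240,242.5),.043,T);print(a,b,(a+b)/2)
c=onz(s,(325,232.),.010,T);e=onz(s,(241,233),.010,T);print(c,e,(c+e)/2)
print("yaw",np.arctan2(-(b-a)[0]*-1,(a-b)[1]))
E
```

```text
[0.5036174  0.15928069 0.043     ] [0.51673541 0.07432714 0.043     ] [0.5101764  0.11680391 0.043     ]
[0.50551526 0.16304729 0.01      ] [0.51904619 0.07167354 0.01      ] [0.51228072 0.11736041 0.01      ]
yaw 0.1532039827369709
```

Call:
servo_tool(
  targets="0 -0.017 0.095 0.1 0 0 0; 0 -0.017 0.095 0.25 0 0 0; 0 -0.017 0.095 0.4 0 0 0; 0 -0.017 0.095 0.5 0 0 0; 0 -0.017 0.095 0.58 0 0 0; 0 -0.017 0.095 0.58 0 0 0; 0 -0.017 0.095 0.58 0 0 0",
)

```text
time: 2.2
tool_pos: [0.4822, 0.1121, 0.0598]
ee_rot: [-3.139, -0.0, 1.707]
wrist_force: [-0.0, -0.8, 0.0]
width: 0.0009
```

```bash
python3 - <<'E'
from bench import get_obs, vision
from h import *
o=get_obs(); s=vision.snapshot("wrist"); print(o["time"],o["tool_pos"],o["ee_rot"],o["wrist_force"])
cv2.imwrite("pics/w2.png",s["image"][:,:,::-1]); pickle.dump((o,s),open("w2.pkl","wb"))
s=vision.snapshot("side");b=s["image"][175:265,180:350]
cv2.imwrite("pics/s2.png",cv2.resize(b,None,fx=4.5,fy=4.5,interpolation=cv2.INTER_CUBIC)[:,:,::-1])
E
```

```text
2.2 [0.48217711 0.11208144 0.05981161] [-3.13915667e+00 -4.22102876e-04  1.70683828e+00] [-0.01820735 -0.79962681  0.00625275]
```

View pics/w2.png

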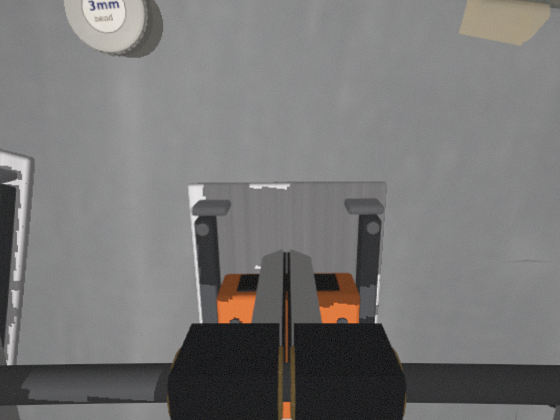

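View pics/s2.png

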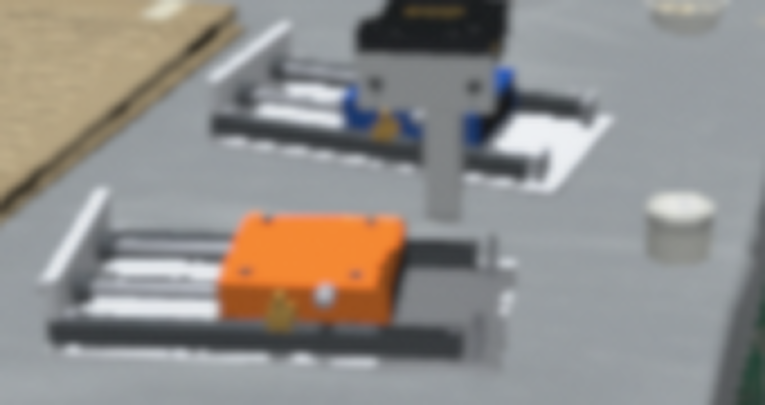

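Call:
servo_tool(
  targets="0 0 0 0.08 0 0 0; 0 0 0 0.16 0 0 0; 0 0 0 0.16 0 0 0; 0 0 0.05 0.16 0 0 0; 0 0 0.05 0.16 0 0 0; 0 0 0.05 0.16 0 0 0",
)

```text
time: 2.8
tool_pos: [0.4974, 0.1127, 0.0227]
ee_rot: [3.138, -0.0, 1.705]
wrist_force: [-0.5, 0.7, -0.3]
width: 0.0003
```

Call:
servo_tool(
  targets="0 0 0.02 0 0 0 0; 0 0 0.02 0 0 0 0; 0 0 0.02 0 0 0 0",
)

```text
time: 3.05
tool_pos: [0.4998, 0.113, 0.0209]
ee_rot: [-3.139, -0.0, 1.705]
wrist_force: [-4.5, -1.9, 3.7]
width: 0.0005
```

Call:
servo_tool(
  targets="0 0 0.03 0 0 0 0; 0 0 0.06 0 0 0 0; 0 0 0.09 0 0 0 0; 0 0 0.12 0 0 0 0; 0 0 0.12 0 0 0 0; 0 0 0.12 0 0 0 0",
)

```text
time: 3.55
tool_pos: [0.5285, 0.1171, 0.0203]
ee_rot: [-3.137, -0.001, 1.705]
wrist_force: [-6.7, -0.2, 5.1]
width: 0.0003
```

```bash
python3 - <<'E'
from bench import get_obs, vision
from h import *
s=vision.snapshot("side");b=s["image"][175:265,180:350]
cv2.imwrite("pics/s3.png",cv2.resize(b,None,fx=4.5,fy=4.5,interpolation=cv2.INTER_CUBIC)[:,:,::-1])
print(get_obs()["wrist_force"])
E
```

```text
[-7.1758907  -0.64572493  5.17070149]
```

View pics/s3.png

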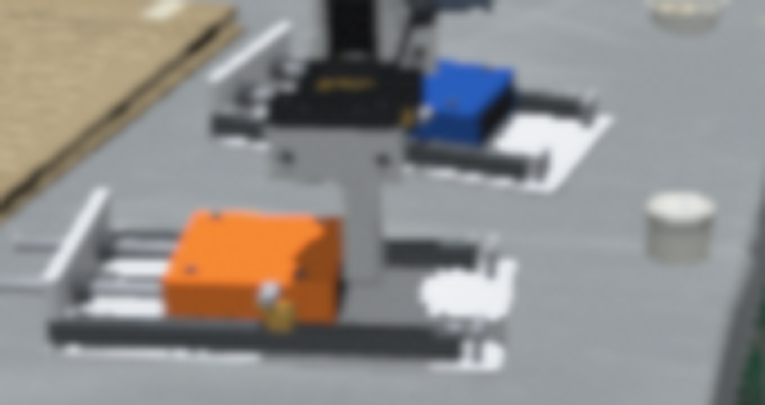

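The side view shows the block moved about 30 mm, with the catch at (268,293) reaching the pin at (280,312), as expected. I'll push about 22 mm further, to roughly 52 mm of travel.

Call:
servo_tool(
  targets="0 0 0.02 0 0 0 0; 0 0 0.04 0 0 0 0; 0 0 0.06 0 0 0 0; 0 0 0.075 0 0 0 0; 0 0 0.088 0 0 0 0; 0 0 0.088 0 0 0 0; 0 0 0.088 0 0 0 0",
)

```text
time: 4.18
tool_pos: [0.5495, 0.1202, 0.0202]
ee_rot: [-3.135, -0.001, 1.705]
wrist_force: [-8.9, -0.8, 6.7]
width: 0.0003
```

```bash
python3 - <<'E'
from bench import get_obs, vision
from h import *
s=vision.snapshot("side");b=s["image"][175:265,180:350]
cv2.imwrite("pics/s4.png",cv2.resize(b,None,fx=4.5,fy=4.5,interpolation=cv2.INTER_CUBIC)[:,:,::-1])
print(get_obs()["wrist_force"])
E
```

```text
[-7.66127702 -0.47066549  5.83782954]
```

View pics/s4.png

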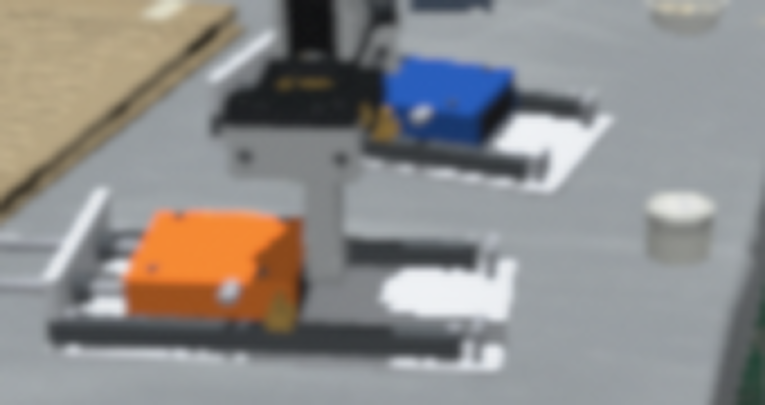

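The catch at (228,290) is now well behind the upright pin at (282,310), which puts the travel at about 52 mm. I'll back off and lift.

Call:
servo_tool(
  targets="0 0 -0.04 0 0 0 0; 0 0 -0.08 0 0 0 0; 0 0 -0.12 0 0 0 0; 0 0 -0.16 0 0 0 0; 0 0 -0.16 0 0 0 0; 0 0 -0.16 -0.1 0 0 0; 0 0 -0.16 -0.25 0 0 0; 0 0 -0.16 -0.4 0 0 0; 0 0 -0.16 -0.55 0 0 0; 0 0 -0.16 -0.7 0 0 0; 0 0 -0.16 -0.7 0 0 0; 0 0 -0.16 -0.7 0 0 0",
)

```text
time: 5.23
tool_pos: [0.5151, 0.1148, 0.1994]
ee_rot: [3.132, 0.0, 1.704]
wrist_force: [-0.6, 0.1, -0.3]
width: 0.0004
```

```bash
python3 - <<'E'
from bench import get_obs, vision
from h import *
s=vision.snapshot("side");b=s["image"][175:265,180:350]
cv2.imwrite("pics/s5.png",cv2.resize(b,None,fx=4.5,fy=4.5,interpolation=cv2.INTER_CUBIC)[:,:,::-1])
s=vision.snapshot("scene");cv2.imwrite("pics/c5.png",s["image"][:,:,::-1])
print(get_obs()["wrist_force"])
E
```

```text
[ 0.34953198 -0.39658324  0.32045158]
```

View pics/s5.png

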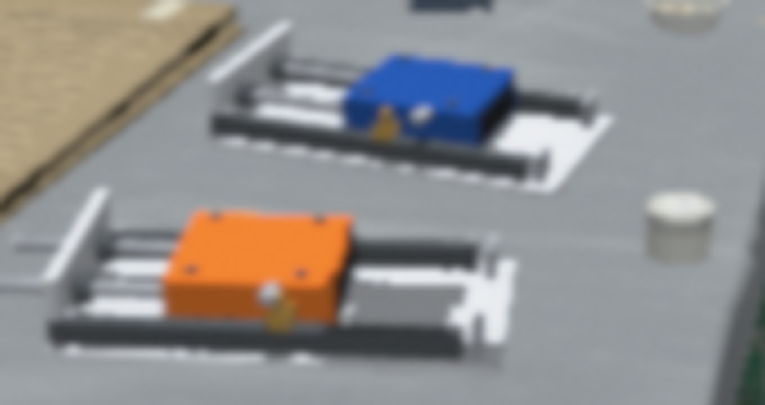

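View pics/c5.png

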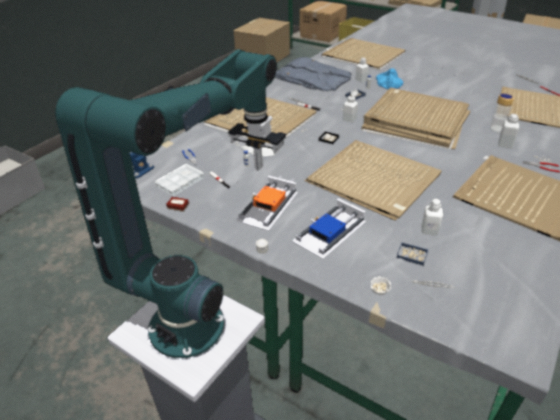

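The orange block rests latched, with its front corner at (341,320), about 30 mm back, and the catch just behind the pin. Blue is unchanged, the bystanders haven't moved, and the gripper is clear at z = 0.2 m with no force on it. I'll hand in the job.

```bash
python3 - <<'E'
from bench import robot
print(robot.close_job())
E
```

```text
the job is handed in; nothing more can be done
None
```

The orange feeder is latched half open and the job is handed in. No verdict was reported. With the fingers shut, I pushed the orange block back to about 52 mm of travel, past the pin and short of the back stop. I then backed off and lifted clear, after about 5.2 s on the robot's clock.

- **Orange pusher:** the last side view shows it resting at about 30 mm, with its catch behind the upright brass pin. I read both travels by eye from the pictures, so they are good to a few millimetres.
- **Blue pusher and bystanders:** the last pictures show the blue pusher still closed and nothing visibly moved. I compared these by eye only and did not measure the final positions.
- **Robot:** the fingers ended 0.2 m above the table with wrist force near zero. The highest wrist force I read was about 11 N, at full push.

No check failed. The one disagreement was my first reading of the face position in the wrist picture, about 7 mm off because I took the lower edge of the face for the top one. I corrected it before the fingers went down.

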